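# Tip the slim carton into the taped outline

## Robot

A 7-joint arm with a two-finger parallel gripper is mounted at the origin on a cart in front of the work surface, level with it; the furniture and walls round the work are solid. World frame = base frame: x ahead of the robot, y to its left, z up, the work surface at z = 0. Lengths are in m, angles in rad, forces in N, time in s.
With the tool pointing down it reaches from about 0.4 to 0.875 m from the base axis. Payload 4.4 kg.
Tool frame: the origin (TCP) lies midway between the tips of the shut fingers; the grasp point (between the pads) lies 19 mm behind it; z points along the fingers, y is the line along which they close (so a half turn about z gives the same grasp; the last joint's range is limited). The gripper opens to 85 mm and grips with 20 to 120 N. Pads are 22 mm wide; open, the fingers measure 114 mm over their backs; the gripper's body (76 mm by 85 mm) begins 54 mm behind the grasp point. The pads swing forward as they close: fully open they stand 13 mm farther back than shut.
Start: joints at [-1.24, 0.628, 0.038, 1.517, -0.027, 0.996, -0.02], TCP at [0.251, 0.6, 0.231] pointing down, gripper open.
Joint ranges: [-3.06, 3.06], [-0.37, 2.12], [-1.25, 1.32], [0.18, 2.47], [-1.1, 4.24], [0.23, 1.98], [-2.94, 2.94]. Speed limits (rad/s): [2.57, 2.57, 3.14, 3.14, 3.14, 3.14, 3.14].

## Interface

Orientations are given as a unit quaternion [x, y, z, w].
In Python, from cell import readout, cams, ctrl gives the robot as it stands. The module is installed in compiled form; this text tells all that it offers.
- The arm moves only by the tool jog_arm, called as a command line: name --argument value ..., lists and objects as JSON in quotes. Schema: {"type":"object","properties":{"rows":{"type":"array","items":{"type":"array","items":{"type":"array","items":{"type":"number"},"minItems":7,"maxItems":7},"minItems":1,"maxItems":5},"minItems":1,"maxItems":1},"grip_force":{"type":"number"},"only":{"type":"string"},"quiet":{"type":"boolean"},"lines":{"type":"string"}},"required":["rows"],"additionalProperties":false}. rows is a list that holds a single list of rows (three levels of brackets), with 1 to 5 rows, each of 7 numbers: a rotation vector rx, ry, rz in fractions of the full range, 1 being 2 rad, then dx, dy, dz in a scale on which 1.0 is 0.4 m, then the finger opening in m; each row is the pose to reach, as a shift and turn from the pose commanded when the call began, along the tool's axes at that moment; what a row does not reach only later rows make up. A row lasts 1/8 s, in which the tool goes at most 0.0625 m and 0.188 rad, less where a joint would pass 70% of its speed; a pose out of reach is approached as far as the arm can. The fingers move at their own pace and stop on an object; grip_force is the grip in N (left out, the last holds). Time passes only in rows, so rows that do not move let the fingers close. The tool returns the time, the measured TCP pose, the force, the opening and the grip force at its end. only (a regular expression) keeps the lines of the reply that match it, lines (a string "A,B") keeps lines A to B, and quiet returns only ok. No shift or turn number may pass 1 either way. Input that does not fit is refused with a message, and nothing moves.
- readout.state(): the state, without advancing time (a new reading comes with each control period).
- cams.grab_frame(name): name is "side" or "top"; returns a dict with "img" (400x640x3 uint8, red, green, blue), "camera_matrix" (3x3 intrinsics, pixels), "camera_from_world" (4x4, takes a point from world to camera coordinates). Camera axes: x right, y up, looking along -z (the intrinsics and any distortion apply to the point x, -y, -z); pixel columns grow to the right and rows downward; lengths in m; the calibration is good to about 2 mm. A picture is of the moment at which its call begins. There is no depth.
- ctrl.close_job(): hands the job in; it is judged then, once.
The state is a dict: "time_s": time; "q": joint angles; "qvel": joint speeds; "effort": joint torques, N m; "tcp_pos": TCP position; "tool_rot": TCP orientation; "force": force on the tool from outside, world axes, zero at the start; "ft_torque": the same for the moment, N m; "grip_width": finger opening in m; "grasp_force": force on a finger pad.
Only numpy, scipy, OpenCV 4.12 (cv2) and the standard library are available. Lean on these libraries where they do the work, as an engineer would, in place of code of your own. Each camera call takes 0.05 s, during which the arm holds its last target. There are 200 camera calls.

## Task

Push the slim upright carton, still standing, towards the taped outline until the foot of its leading face is just past the near strip, and let it stand there. Then push it over forwards so that it falls flat on its leading broad face and lies wholly within the outline. Never lift or carry it, and leave everything else on the table where it is.

Things in the scene. Friction and masses are not known exactly. Their poses are not given: they have to be found in the camera images.
- outline: Landing outline of dark tape flat on the table (under 1 mm thick, fixed): strips 18 mm wide round a clear rectangle 230x190 mm. Origin: middle of the inner edge of the near short strip, beside which the carton stands. x runs into the rectangle (clear from 0 to 230 mm), y to its left (clear -95 to +95 mm), z up. The carton is to move and fall along +x.
- carton: The slim upright retail carton (yellow and white): 138 mm wide (own x, -67 to +71 mm), 72 thick (own y, +-36), 186 high (own z), about 0.4 kg. Origin: centre of underside. Starts outside the near strip, broad face (own -y) to the outline, up to 0.2 rad off square and 20 mm off the middle, its leading foot edge 30 to 100 mm short of the strip's inner edge.
- carton_toe (a point): Middle of the carton's leading foot edge (lower edge of the broad face towards the outline), about which it tips: past its balance at about 0.37 rad it falls by itself, hardly sliding.
- carton_mid (a point): Centre of the carton, 93 mm above its underside. Pushed within about 30 mm of the table the carton slides upright; pushed near its top it tips.
- carton_bl (a point): Mid-thickness of the carton's foot, at its own -x end.
- carton_br (a point): Mid-thickness of the carton's foot, at its own +x end.
- carton_tl (a point): Mid-thickness of the carton's top, at its own -x end.
- carton_tr (a point): Mid-thickness of the carton's top, at its own +x end.
- tape_brown: Bystander: roll of brown tape lying flat, 110 mm across, 48 mm high; origin at the centre of its underside. Leave it alone.
- glue_stick: Bystander: glue stick standing on end, 26 mm across, 92 mm high; origin at the centre of its underside. Leave it alone.
- mini_parcel: Bystander: small parcel 65x89x63 mm; origin at the centre of its underside. Leave it alone.
- label_roll: Bystander: roll of blank labels standing on end, 69 mm across, 60 mm high; origin at the centre of its underside. Leave it alone.
- stapler: Bystander: desk stapler 150x34x46 mm; origin at the centre of its underside. Leave it alone.
- scanner: Bystander: hand scanner lying on its side, 168x152x36 mm; origin at the centre of its underside. Leave it alone.
Things that resemble listed ones, but are neither listed nor needed, are in the scene too. Leave any orange look-alike of the carton alone.

How it is judged:
By the outcome, as a careful person would: the job done as asked, in the order asked, and still so for the second after the job is handed in, with the robot touching nothing.
It also fails if it takes over 48 s, if anything falls off the work surface, if the arm or the gripper's body presses on something with over 40 N, if the wrist force passes 120 N, or if a joint passes its speed limit or range.

## Working session

There is one attempt and no reset: what is moved stays moved. The work goes in short steps, Python scripts to look and compute and a tool call to move; the robot and the scene stay as the last step left them, time stands still between calls to the robot, and variables do not carry over. Pictures are saved under pics/ and viewed, at most 10 in all, crops included, and the job is handed in when it is done.

```bash
mkdir -p pics; python3 - <<'E'
from cell import readout,cams
import cv2,numpy as np
np.set_printoptions(precision=4,suppress=True)
for n in("side","top"):
    f=cams.grab_frame(n);cv2.imwrite(f"pics/{n}0.png",f["img"][...,::-1])
    print(n,f.keys(),f["camera_matrix"],f["camera_from_world"])
s=readout.state();print(s)
E
```

```text
side dict_keys(['img', 'camera_matrix', 'camera_from_world']) [[381.8149   0.     320.9085]
 [  0.     381.8149 203.9605]
 [  0.       0.       1.    ]] [[ 0.0927  0.9957  0.0066 -0.0505]
 [-0.5353  0.0442  0.8435  0.1774]
 [ 0.8395 -0.0817  0.5371 -1.7966]
 [ 0.      0.      0.      1.    ]]
top dict_keys(['img', 'camera_matrix', 'camera_from_world']) [[379.7897   0.     323.6892]
 [  0.     379.7897 200.0578]
 [  0.       0.       1.    ]] [[-0.0033 -0.9999 -0.0116  0.0225]
 [ 0.9817 -0.0054  0.1903 -0.5352]
 [-0.1904 -0.0107  0.9817 -1.4186]
 [ 0.      0.      0.      1.    ]]
{'time_s': 0.1, 'q': array([-1.2398,  0.6292,  0.0384,  1.5183, -0.027 ,  0.9963, -0.02  ]), 'qvel': array([-0.0011, -0.0018, -0.0006, -0.0014,  0.0017, -0.    , -0.001 ]), 'effort': array([  0.0024, -56.4539,   1.2304, -19.3973,   0.0113,   0.0054,
         0.    ]), 'tcp_pos': array([0.2509, 0.599 , 0.2305]), 'tool_rot': array([ 0.1971,  0.9804, -0.0008, -0.0002]), 'force': array([-0.3991,  0.0542, -0.8423]), 'ft_torque': array([-0.0168,  0.0152,  0.0159]), 'grasp_force': 0.0, 'grip_width': 0.08498409129765708}
```

View pics/side0.png

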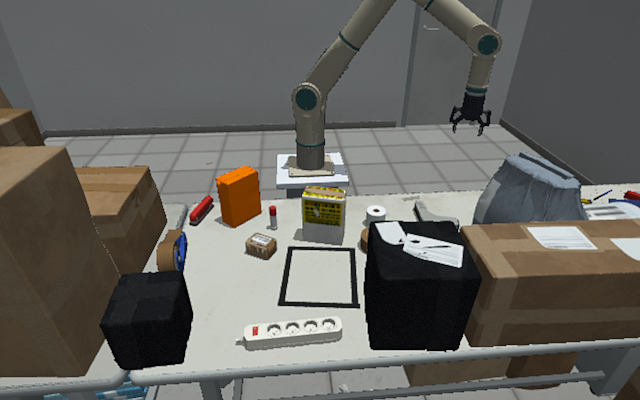

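View pics/top0.png

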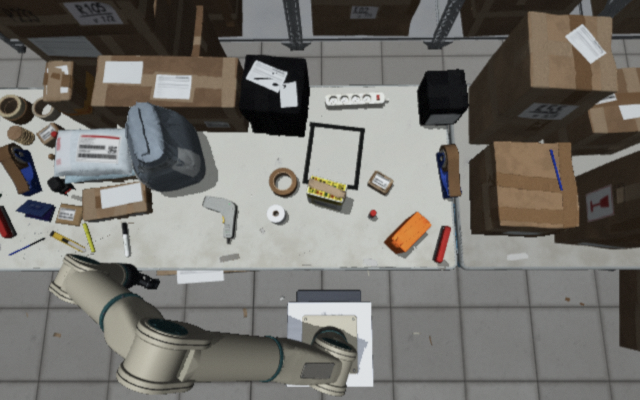

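The side view shows the yellow/white carton at about (324,214), with the outline in front of it at corners (288,247) to (357,305). In the top view the carton's top is at about (327,187) and the outline spans (311,125) to (363,187). So the push runs away from the robot. The parcel, glue stick, label roll and brown tape roll stand close by.

```bash
cat > h.py <<'E'
import cv2,numpy as np
from cell import readout,cams
np.set_printoptions(precision=4,suppress=True)
def ray(f,uv):
    K=f["camera_matrix"];T=f["camera_from_world"];uv=np.atleast_2d(np.array(uv,float))
    d=np.c_[(uv[:,0]-K[0,2])/K[0,0],-(uv[:,1]-K[1,2])/K[1,1],-np.ones(len(uv))]@T[:3,:3]
    return -T[:3,:3].T@T[:3,3],d
def onz(f,uv,z):
    c,d=ray(f,uv);return c+d*((z-c[2])/d[:,2])[:,None]
def proj(f,X):
    K=f["camera_matrix"];T=f["camera_from_world"];p=np.atleast_2d(X)@T[:3,:3].T+T[:3,3]
    return np.c_[K[0,0]*p[:,0]/-p[:,2]+K[0,2],K[1,1]*-p[:,1]/-p[:,2]+K[1,2]]
def tri(fa,a,fb,b):
    ca,da=ray(fa,a);cb,db=ray(fb,b);o=[]
    for x,y in zip(da,db):
        s=np.linalg.lstsq(np.c_[x,-y],cb-ca,rcond=None)[0];o.append((ca+s[0]*x+cb+s[1]*y)/2)
    return np.array(o)
E
python3 - <<'E'
from h import *
F={n:cams.grab_frame(n) for n in("side","top")}
f=F["side"];g=cv2.cvtColor(f["img"],cv2.COLOR_RGB2GRAY)
m=(g<75).astype(np.uint8);m[:,:270]=0;m[:,362:]=0;m[:240]=0;m[312:]=0
cs,h=cv2.findContours(m,cv2.RETR_CCOMP,cv2.CHAIN_APPROX_NONE)
i=[k for k in range(len(cs)) if h[0][k][3]>=0];k=max(i,key=lambda k:cv2.contourArea(cs[k]))
q=cv2.approxPolyDP(cs[k],6,True)[:,0];W=onz(f,q,0);print(q,W)
# tops/crops
a=cv2.resize(f["img"][170:260,265:385],None,fx=6,fy=6,interpolation=2)[:,:,::-1]
cv2.imwrite("pics/a.png",a)
t=F["top"]["img"][110:220,260:400];cv2.imwrite("pics/b.png",cv2.resize(t,None,fx=5,fy=5,interpolation=2)[:,:,::-1])
for n,f in F.items(): print(n,ray(f,[0,0])[0])
E
```

```text
[[291 250]
 [349 250]
 [352 303]
 [285 302]] [[ 0.6099 -0.1064  0.    ]
 [ 0.6263  0.0869  0.    ]
 [ 0.8595  0.0591  0.    ]
 [ 0.8393 -0.1295  0.    ]]
side [ 1.6079 -0.1043  0.8157]
top [0.2554 0.0044 1.4946]
```

View pics/a.png

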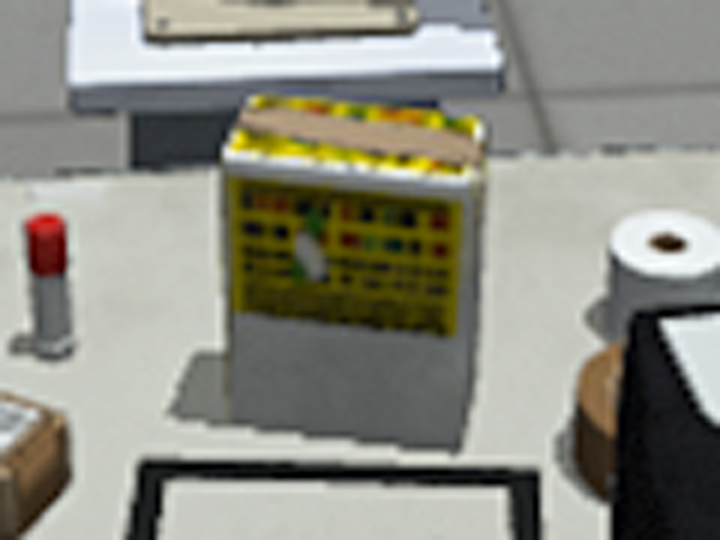

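View pics/b.png

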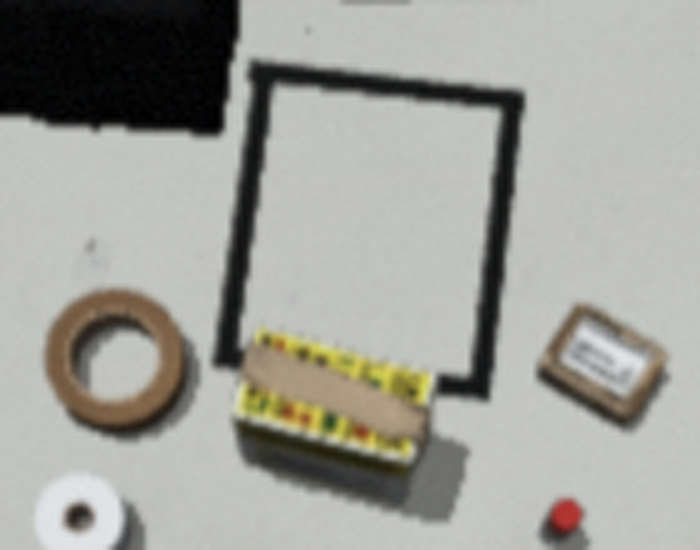

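Crop a (side view, 6x, offset 265,170) shows the front foot edge from about (231,420) to (461,452) and the top front edge from (222,155) to (478,182). Crop b (top view, 5x, offset 260,110) shows the top-face corners at (258,330), (435,375), (412,465) and (237,420). The outline's inner corners there are about (270,83), (502,107), (480,378) and (243,360).

```bash
python3 - <<'E'
from h import *
F={n:cams.grab_frame(n) for n in("side","top")};S,T=F["side"],F["top"]
sc=lambda l:(np.array(l)+.5)/6-.5+[265,170]
tc=lambda l:(np.array(l)+.5)/5-.5+[260,110]
# order: +y front,-y front,-y back,+y back
s=sc([(478,182),(222,155),(250,97),(485,120)]);t=tc([(258,330),(435,375),(412,465),(237,420)])
print("top",tri(S,s,T,t));X=onz(T,t,.186);print("top@.186",X,onz(S,s,.186))
fo=onz(S,sc([(461,452),(231,420)]),0);print("foot front",fo)
print("top tape inner",onz(T,tc([(243,362),(270,83),(502,107),(480,378)]),0))
W=np.array([[.6099,-.1064],[.6263,.0869],[.8595,.0591],[.8393,-.1295]])
# fit tape from 4 inner corners (model: rectangle)
M=np.array([[0,-.095],[0,.095],[.23,.095],[.23,-.095]])
def fit(M,W):
    a,b=M-M.mean(0),W-W.mean(0);th=np.arctan2((a[:,0]*b[:,1]-a[:,1]*b[:,0]).sum(),(a*b).sum())
    R=np.array([[np.cos(th),-np.sin(th)],[np.sin(th),np.cos(th)]]);return th,W.mean(0)-R@M.mean(0)
print("side",fit(M,W));W2=onz(T,tc([(480,378),(243,362),(270,83),(502,107)]),0)[:,:2];print("top",fit(M,W2))
th,o=fit(M,W);th2,o2=fit(M,W2);th,o=(th+th2)/2,(o+o2)/2
# carton model corners rel to toe mid along -? own x-> world approx -y? (front=-y own => own x = +y side when own -y = +x)
C=np.array([[0,.069],[0,-.069],[-.072,-.069],[-.072,.069]])
for Y in (X,onz(S,s,.186)):
    ct,co=fit(C,Y[:,:2]);R=np.array([[np.cos(th),-np.sin(th)],[np.sin(th),np.cos(th)]])
    print("carton yaw",ct,"toe",co,"rel outline",ct-th,R.T@(co-o))
print("o",th,o)
for n,p in(("tape",(115,360)),("label",(80,515)),("glue",(566,515)),("parcel",(602,360))):print(n,onz(T,tc([p]),.05))
E
```

```text
top [[ 0.5995  0.0652  0.1817]
 [ 0.5649 -0.0638  0.1838]
 [ 0.5005 -0.0459  0.1819]
 [ 0.5341  0.0793  0.1806]]
top@.186 [[ 0.598   0.0628  0.186 ]
 [ 0.5644 -0.0625  0.186 ]
 [ 0.4998 -0.0454  0.186 ]
 [ 0.5327  0.0775  0.186 ]] [[ 0.6063  0.0663  0.186 ]
 [ 0.5683 -0.0651  0.186 ]
 [ 0.5077 -0.0466  0.186 ]
 [ 0.5432  0.0794  0.186 ]]
foot front [[ 0.5973  0.0653 -0.    ]
 [ 0.5569 -0.0631  0.    ]]
top tape inner [[ 0.6201  0.0832  0.    ]
 [ 0.859   0.0618  0.    ]
 [ 0.8364 -0.1309  0.    ]
 [ 0.6056 -0.1082  0.    ]]
side (np.float64(-0.10389978762814871), array([ 0.6194, -0.0105]))
top (np.float64(-0.09468160557515808), array([ 0.6158, -0.0127]))
carton yaw -0.25704995687806387 toe [ 0.5835 -0.001 ] rel outline -0.15775926027641046 [-0.0349  0.0071]
carton yaw -0.2725964172312958 toe [ 0.591  -0.0012] rel outline -0.1733057206296424 [-0.0274  0.0077]
o -0.09929069660165339 [ 0.6176 -0.0116]
tape [[0.6101 0.1809 0.05  ]]
label [[0.4873 0.2058 0.05  ]]
glue [[ 0.4854 -0.1684  0.05  ]]
parcel [[ 0.6078 -0.1999  0.05  ]]
```

Measured carton height is about 0.182 m, which agrees with the stated 186 mm. In the outline frame the carton toe is at about (-36, +9) mm with yaw -0.165. The plan is to push low with open, forward-tilted fingers, so the two contact points square it up.

```bash
cat >> h.py <<'E'
from scipy.spatial.transform import Rotation as Ro
TH=-.0993;O=np.array([.6176,-.0116])
def go(x,y,z,tilt,yaw=0):
    "print tool-axes shift/turn to the outline-frame TCP goal"
    s=readout.state();R=Ro.from_quat(s["tool_rot"])
    c,n=np.cos(TH),np.sin(TH);p=np.r_[O+np.array([[c,-n],[n,c]])@[x,y],z]
    G=Ro.from_euler("z",TH+yaw)*Ro.from_quat([0,1,0,0])*Ro.from_euler("y",-tilt)
    print(s["time_s"],"goal",p,"rot",(R.inv()*G).as_rotvec(),"shift",R.inv().apply(p-s["tcp_pos"]))
def here():
    s=readout.state();c,n=np.cos(TH),np.sin(TH)
    print("t",s["time_s"],"outline",np.array([[c,n],[-n,c]])@(s["tcp_pos"][:2]-O),"z",s["tcp_pos"][2],"F",s["force"],"q",s["q"])
E
python3 -c "
from h import *
go(-.17,.013,.26,.75)"
```

```text
0.3 goal [0.4497 0.0182 0.26  ] rot [-0.1122 -0.7445 -0.2831] shift [-0.4078 -0.4592 -0.0287]
```

Units first: shifts go in shares of 0.4 m and turns go in shares of 2 rad. So -0.24 m / 0.4 = -0.6, -0.2 m / 0.4 = -0.5, -0.28 rad / 2 = -0.14.

jog_arm --rows '[[[0, 0, -0.025, -0.075, -0.125, -0.075, 0.085], [0, 0, -0.05, -0.175, -0.25, -0.075, 0.085], [0, 0, -0.075, -0.275, -0.375, -0.075, 0.085], [0, 0, -0.1, -0.375, -0.5, -0.075, 0.085], [0, 0, -0.14, -0.475, -0.6, -0.075, 0.085]]]'

```text
time_s: 0.92
tcp_pos: [0.3333, 0.3041, 0.2615]
tool_rot: [0.057, 0.998, 0.0, 0.0]
force: [1.0, 0.4, -0.1]
grip_width: 0.0849
grasp_force: 0.0
```

```bash
python3 -c "
from h import *
go(-.17,.013,.26,.75);here()"
```

```text
0.925 goal [0.4497 0.0182 0.26  ] rot [-0.005  -0.7495 -0.0139] shift [-0.1481 -0.2708  0.0015]
t 0.925 outline [-0.3142  0.286 ] z 0.2615477220899016 F [ 0.985   0.4214 -0.084 ] q [-0.7976  0.3056 -0.0055  2.0062  0.0024  0.8293  0.6526]
```

Scaled: -0.27 m / 0.4 = -0.675, -0.21 m / 0.4 = -0.525, -0.75 rad / 2 = -0.375.

jog_arm --rows '[[[0, -0.075, 0, -0.075, -0.125, 0, 0.085], [0, -0.15, -0.005, -0.15, -0.25, 0, 0.085], [0, -0.225, -0.005, -0.225, -0.4, 0, 0.085], [0, -0.3, -0.005, -0.3, -0.525, 0, 0.085], [0, -0.375, -0.007, -0.37, -0.675, 0, 0.085]]]'

```text
time_s: 1.55
tcp_pos: [0.3998, 0.1109, 0.2434]
tool_rot: [0.051, 0.975, -0.061, 0.208]
force: [0.4, 0.7, -0.8]
grip_width: 0.0848
grasp_force: 0.0
```

```bash
python3 -c "
from h import *
here();go(-.15,.013,.02,.75)"
```

```text
t 1.55 outline [-0.2289  0.1003] z 0.24341013961823213 F [ 0.3897  0.6916 -0.7965] q [-0.4706  0.1895 -0.2015  2.3994  0.9504  0.5002 -0.0336]
1.55 goal [0.4696 0.0162 0.02  ] rot [-0.0954 -0.3252  0.033 ] shift [ 0.0214 -0.0631  0.2435]
```

Scaled: 0.11 m / 0.4 = 0.275, 0.09 m / 0.4 = 0.225, -0.2 rad / 2 = -0.1.

```bash
python3 -c "
from h import *
go(-.16,.013,.14,.75)"
```

```text
1.55 goal [0.4597 0.0172 0.14  ] rot [-0.0954 -0.3252  0.033 ] shift [-0.0188 -0.075   0.1307]
```

jog_arm --rows '[[[-0.025, 0, 0.01, 0, -0.075, 0, 0.085], [-0.05, 0, 0.015, 0, -0.15, 0.075, 0.085], [-0.05, 0, 0.015, 0, -0.15, 0.15, 0.085], [-0.05, -0.05, 0.015, 0, -0.15, 0.225, 0.085], [-0.05, -0.1, 0.015, 0, -0.15, 0.275, 0.085]]]'

```text
time_s: 2.17
tcp_pos: [0.4245, 0.0282, 0.1572]
tool_rot: [0.023, 0.981, -0.075, 0.175]
force: [-1.5, -0.2, -1.7]
grip_width: 0.085
grasp_force: 0.0
```

```bash
python3 -c "
from h import *
here();go(-.15,.013,.02,.75)"
```

```text
t 2.175 outline [-0.196   0.0205] z 0.15718230156047786 F [-1.5466 -0.1829 -1.7292] q [ 0.3463  0.5598 -1.0017  2.4668  1.5038  0.7738 -0.3636]
2.175 goal [0.4696 0.0162 0.02  ] rot [-0.1046 -0.3889  0.0975] shift [0.0052 0.0104 0.1444]
```

Scaled: 0.14 m / 0.4 = 0.35, 0.13 m / 0.4 = 0.325, -0.38 rad / 2 = -0.19.

jog_arm --rows '[[[0, 0, 0.025, 0, 0.025, 0.1, 0.085], [-0.025, 0, 0.05, 0, 0.025, 0.2, 0.085], [-0.05, -0.025, 0.05, 0, 0.025, 0.3, 0.085], [-0.05, -0.1, 0.05, 0.0075, 0.025, 0.325, 0.085], [-0.05, -0.19, 0.05, 0.0125, 0.025, 0.35, 0.085]]]'

```text
time_s: 2.8
tcp_pos: [0.5493, 0.0305, 0.011]
tool_rot: [0.056, 0.945, -0.032, 0.321]
force: [-2.0, 0.4, 1.8]
grip_width: 0.0851
grasp_force: 1.5
```

```bash
python3 -c "
from h import *
here();go(-.145,.013,.008,.75)"
```

```text
t 2.8 outline [-0.0721  0.0351] z 0.010991353827893026 F [-2.0127  0.3692  1.8215] q [ 0.4702  1.4094 -1.246   2.466   2.2625  1.6331 -0.6158]
2.8 goal [0.4746 0.0157 0.008 ] rot [-0.0353 -0.0929 -0.0045] shift [ 0.0594 -0.024  -0.0413]
```

```bash
python3 - <<'E'
from h import *
S=cams.grab_frame("side")["img"];T=cams.grab_frame("top")["img"]
a=cv2.resize(S[150:270,250:390],None,fx=4,fy=4,interpolation=2);b=cv2.resize(T[130:250,270:329+11],None,fx=4,fy=4,interpolation=2)
cv2.imwrite("pics/c.png",np.hstack([a[:,:480],b])[:,:,::-1]);print(a.shape,b.shape)
E
```

```text
(480, 560, 3) (480, 280, 3)
```

View pics/c.png

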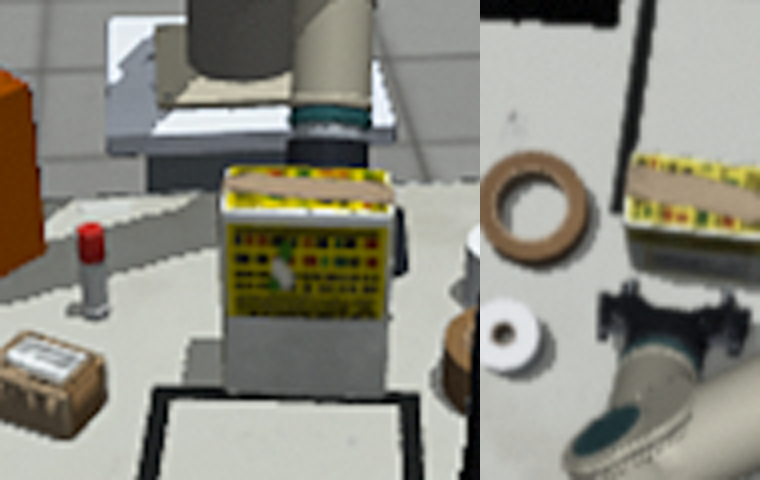

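Crop c (4x) shows the carton still upright, pushed forward and nearly square, with its front foot edge from about (226,391) to (385,396), on the near strip. Nothing else has moved.

```bash
cat >> h.py <<'E'
def out(P):
    c,n=np.cos(TH),np.sin(TH);return (np.atleast_2d(P)[:,:2]-O)@np.array([[c,-n],[n,c]])
E
python3 - <<'E'
from h import *
S=cams.grab_frame("side")
sc=lambda l:(np.array(l)+.5)/4-.5+[250,150]
print(out(onz(S,sc([(385,396),(226,391)]),0)))
t=sc([(391,212),(222,209),(226,168),(389,172)]);print(out(onz(S,t,.183)))
g=cv2.cvtColor(S["img"],cv2.COLOR_RGB2GRAY)
for u in(300,310,325,340):print(u,g[238:256,u])
here()
E
```

```text
[[-0.0082  0.0888]
 [-0.0128 -0.0451]]
[[-0.0081  0.0858]
 [-0.0102 -0.0455]
 [-0.0727 -0.0449]
 [-0.0687  0.0873]]
300 [119 119 118 117 118 119 118 127  87  11  21  47 171 212 205 202 201 201]
310 [ 98  98 100 101 100  98  98  98  98 102  66   7 165 214 199 198 200 202]
325 [ 99  99 100 100  99  97  95  97  96  96  82  37 119 192 207 201 199 200]
340 [101 102 104 102 103 101  98  97  98  96  95  65  19 164 212 202 200 200]
t 2.95 outline [-0.0777  0.0378] z 0.005204543271536095 F [-0.0488  0.3663  0.6672] q [ 0.4678  1.4155 -1.2445  2.4664  2.2553  1.6237 -0.6153]
```

```bash
cat > k.py <<'E'
from h import *
from scipy.optimize import least_squares
def fk(q,P):
    a,b,h,L=P;R=Ro.identity();p=np.r_[0,0,h]
    ax="zyzyzyz";ln=[0,0,a,0,b,0,L]
    for i in range(7):
        R=R*Ro.from_euler(ax[i],q[i])
        p=p+R.apply([0,0,1])*ln[i] if ln[i] else p
    return p,R
D=[([-1.2398,.6292,.0384,1.5183,-.027,.9963,-.02],[.2509,.599,.2305]),([-.7976,.3056,-.0055,2.0062,.0024,.8293,.6526],[.3333,.3041,.2615]),([-.4706,.1895,-.2015,2.3994,.9504,.5002,-.0336],[.3998,.1109,.2434]),([.3463,.5598,-1.0017,2.4668,1.5038,.7738,-.3636],[.4245,.0282,.1572]),([.4702,1.4094,-1.246,2.466,2.2625,1.6331,-.6158],[.5493,.0305,.011])]
if __name__=="__main__":
    def res(x,sg=1):
        r=[]
        for q,t in D:
            p,R=fk(np.r_[q[0],q[1:]]+np.r_[x[4],0,0,0,0,0,0],x[:4]);r+=list(p-t)
        return r
    for o in(0,2.4):
        r=least_squares(res,[.55,.385,.3,.31,o]);print(r.x,r.cost);print(np.reshape(r.fun,(-1,3)))
    p,R=fk(D[3][0],r.x[:4]);print(R.as_quat(),"vs .023 .981 -.075 .175")
E
python3 k.py
```

```text
[-0.1068 -0.5542  0.3104  0.4407 -1.0741] 0.12223239956845355
[[ 0.0905 -0.1959 -0.1452]
 [-0.2     0.1161 -0.1196]
 [-0.1952  0.0693  0.0329]
 [-0.0877  0.0802  0.1198]
 [ 0.0509 -0.1465  0.1121]]
[ 0.3343  0.4785 -0.5653 -0.8695  2.1908] 0.08541561494333909
[[ 0.082  -0.1007  0.0833]
 [-0.2508  0.1415  0.0386]
 [-0.0817 -0.0089 -0.0982]
 [-0.0948  0.0819 -0.035 ]
 [-0.0252 -0.1689  0.0113]]
[0.6779 0.71   0.1769 0.071 ] vs .023 .981 -.075 .175
```

```bash
cat > k2.py <<'E'
from k import *
import itertools
best=[]
for sg in itertools.product((1,-1),repeat=3):
    s=np.array([-1,1,sg[0],1,sg[1],sg[2],1])
    def res(x): return np.ravel([fk(s*q+np.r_[x[4],0,0,0,0,0,0],x[:4])[0]-t for q,t in D])
    r=least_squares(res,[.55,.385,.3,.31,0]);best.append((r.cost,s,r.x,r.fun))
best.sort(key=lambda b:b[0])
for b in best[:3]:print(b[0],b[1],b[2])
print(best[0][3].reshape(-1,3))
E
python3 k2.py
```

```text
0.00023136873577365473 [-1  1 -1  1 -1  1  1] [ 0.5607  0.3862  0.3303  0.3467 -0.0497]
0.022399519839885217 [-1  1 -1  1  1  1  1] [ 0.6854  0.3614 -0.0699  0.0596 -0.1108]
0.025253469759032143 [-1  1 -1  1  1 -1  1] [ 0.6896  0.4131 -0.0844 -0.045  -0.1199]
[[ 0.0054  0.0017 -0.0041]
 [-0.0019  0.0059 -0.004 ]
 [-0.0087  0.0056 -0.0045]
 [-0.0022  0.0043  0.002 ]
 [ 0.0047 -0.0085  0.0105]]
```

```bash
cat > k3.py <<'E'
from k import *
S=np.array([-1,1,-1,1,-1,1,1]);P=[.5607,.3862,.3303,.3467]
lo=np.array([-3.06,-.37,-1.25,.18,-1.1,.23,-2.94]);hi=np.array([3.06,2.12,1.32,2.47,4.24,1.98,2.94])
c,n=np.cos(TH),np.sin(TH)
rng=np.random.default_rng(0)
q0=np.array([ 0.4678,1.4155,-1.2445,2.4664,2.2553,1.6237,-0.6153])
for x in(-.12,-.085,-.055):
  for t in(0,.2,.35,.5,.65):
    p=np.r_[O+np.array([[c,-n],[n,c]])@[x,.02],.008];z=Ro.from_euler("z",TH).apply([np.sin(t),0,-np.cos(t)])
    b=None
    for k in range(12):
        def f(q):
            a,R=fk(S*q+np.r_[-.05,0,0,0,0,0,0],P);return np.r_[a-p,.3*(R.apply([0,0,1])-z),.0005*(q-(lo+hi)/2)/(hi-lo)]
        r=least_squares(f,q0 if k==0 else rng.uniform(lo,hi),bounds=(lo-1e-6,hi+1e-6),max_nfev=80)
        e=np.linalg.norm(r.fun[:6])
        if b is None or e<b[0]-.0005:b=(e,r.x)
    print(x,t,round(b[0],4),b[1])
E
python3 k3.py
```

```text
-0.12 0 0.0 [ 0.486   1.0246 -0.945   2.0833  1.2801  0.8081 -0.    ]
-0.12 0.2 0.0 [ 0.4399  0.9744 -0.8678  2.2623  1.7339  0.717  -0.    ]
-0.12 0.35 0.0 [ 0.4335  1.0267 -0.8968  2.3909  2.0704  0.8797 -0.    ]
-0.12 0.5 0.011 [ 0.3928  1.0836 -0.8806  2.47    2.2691  1.0594 -0.0013]
-0.12 0.65 0.0412 [ 0.3757  1.1691 -0.928   2.47    2.3089  1.2402  0.0073]
-0.085 0 0.0 [ 0.518   1.091  -1.0274  1.9904  1.2711  0.9186 -0.    ]
-0.085 0.2 0.0 [ 0.4647  1.004  -0.9035  2.1723  1.6474  0.7457  0.    ]
-0.085 0.35 0.0 [ 0.4647  1.0429 -0.9266  2.3016  1.9943  0.8621  0.    ]
-0.085 0.5 0.0 [ 0.4556  1.1315 -0.9557  2.4213  2.2498  1.0966  0.    ]
-0.085 0.65 0.0162 [ 0.4223  1.2135 -0.9492  2.47    2.3874  1.2939 -0.0025]
-0.055 0 0.0 [ 0.4944  1.0859 -0.9887  1.909   1.2106  0.9103  0.    ]
-0.055 0.2 0.0 [ 0.4769  1.0287 -0.9262  2.0942  1.5842  0.7701  0.    ]
-0.055 0.35 0.0 [ 0.469   1.0431 -0.9189  2.2248  1.939   0.8256  0.    ]
-0.055 0.5 0.0 [ 0.4879  1.1443 -0.9883  2.3448  2.2045  1.0654 -0.    ]
-0.055 0.65 0.0 [ 0.4621  1.2464 -0.9794  2.4494  2.4224  1.3172  0.    ]
```

```bash
python3 -c "
from h import *
go(-.067,.026,.008,.62);go(-.055,.014,.008,.6)"
```

```text
2.95 goal [0.5535 0.0209 0.008 ] rot [-0.0292  0.0193 -0.0043] shift [-0.0103 -0.0117  0.0045]
2.95 goal [0.5643 0.0078 0.008 ] rot [-0.0292  0.0393 -0.0046] shift [-0.02   -0.0234  0.012 ]
```

Scaled: -0.012 m / 0.4 = -0.03, -0.01 m / 0.4 = -0.025, -0.03 rad / 2 = -0.015.

jog_arm --rows '[[[-0.005, 0, 0, -0.005, -0.005, 0.0025, 0.085], [-0.01, 0.005, 0, -0.01, -0.0125, 0.005, 0.085], [-0.015, 0.005, 0, -0.015, -0.0175, 0.0075, 0.085], [-0.015, 0.01, 0, -0.02, -0.0225, 0.01, 0.085], [-0.015, 0.01, 0, -0.025, -0.03, 0.0125, 0.085]]]'

```text
time_s: 3.58
tcp_pos: [0.5583, 0.0187, 0.0154]
tool_rot: [0.048, 0.949, -0.016, 0.312]
force: [-2.1, 0.8, 0.6]
grip_width: 0.0852
grasp_force: 1.0
```

```bash
cat > m.py <<'E'
from h import *
import sys
here()
S=cams.grab_frame("side");H=cv2.cvtColor(S["img"],cv2.COLOR_RGB2HSV);g=H[...,2];
# front face lower band: grey 85..115; sample foot edge by columns, side edges by rows
pts=[]
for u in range(304,348,3):
    col=g[200:270,u].astype(int);r=[i for i in range(30,68) if col[i-2]>80 and col[i-2]<130 and abs(col[i+1]-col[i-2])>35]
    if r: pts.append((u,200+r[0]))
print(pts)
cv2.imwrite(sys.argv[1],cv2.resize(S["img"][150:270,250:390],None,fx=5,fy=5,interpolation=2)[:,:,::-1])
E
python3 m.py pics/d.png
```

```text
t 3.575 outline [-0.062   0.0243] z 0.015377645209757403 F [-2.1425  0.7937  0.5707] q [ 0.5458  1.372  -1.2461  2.4424  2.2655  1.5118 -0.5412]
[(304, 233), (307, 249), (310, 249), (313, 250), (316, 250), (319, 250), (322, 250), (325, 250), (328, 250), (331, 250), (334, 250), (337, 250), (340, 250), (343, 250)]
```

View pics/d.png

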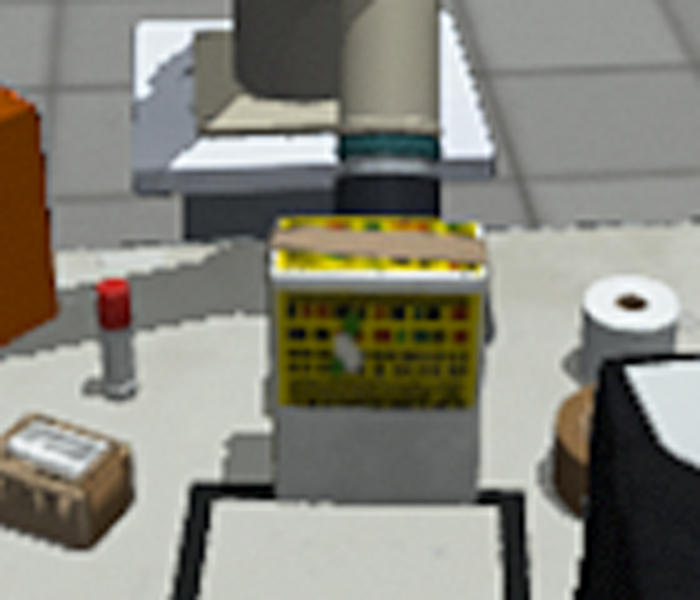

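Picture d (5x) shows the carton upright with its foot edge from (276,499) to (477,502), now level with the strip's inner edge.

```bash
python3 - <<'E'
from h import *
S=cams.grab_frame("side")
sc=lambda l:(np.array(l)+.5)/5-.5+[250,150]
print(out(onz(S,sc([(477,502),(276,499)]),0)))
print("tape inner",out(onz(S,sc([(502,503),(213,499)]),0)),out(onz(S,[[349,250],[291,250]],0)))
print(out(onz(S,sc([(487,272),(271,275)]),.183)))
go(-.05,.012,.012,.58)
E
```

```text
[[-0.0009  0.0855]
 [-0.0021 -0.0491]]
tape inner [[-0.0001  0.1022]
 [-0.0014 -0.0913]] [[-0.0011  0.0989]
 [ 0.0018 -0.0951]]
[[-0.0001  0.0842]
 [ 0.0056 -0.0489]]
3.675 goal [0.569  0.0053 0.012 ] rot [-0.0031  0.0542 -0.0035] shift [-0.0084 -0.0116  0.0092]
```

Scaled: -0.014 m / 0.4 = -0.035, -0.01 m / 0.4 = -0.025, 0.05 rad / 2 = 0.025.

jog_arm --rows '[[[0, 0.005, 0, -0.005, -0.0075, 0.005, 0.085], [0, 0.01, 0, -0.01, -0.015, 0.0125, 0.085], [0, 0.015, 0, -0.015, -0.02, 0.0175, 0.085], [0, 0.02, 0, -0.02, -0.0275, 0.0225, 0.085], [0, 0.025, 0, -0.025, -0.035, 0.0275, 0.085]]]'

```text
time_s: 4.3
tcp_pos: [0.5705, 0.0034, 0.0105]
tool_rot: [0.049, 0.957, -0.014, 0.286]
force: [-1.4, 1.4, 0.3]
grip_width: 0.0848
grasp_force: 0.9
```

```bash
python3 m.py pics/e.png; cat > n.py <<'E'
from h import *
S=cams.grab_frame("side");v=cv2.cvtColor(S["img"],cv2.COLOR_RGB2GRAY).astype(int)
for r in(240,244):print(r,v[r,298:312],v[r,338:352])
for u in(312,330,342):print(u,v[244:258,u])
E
python3 n.py
```

```text
t 4.3 outline [-0.0484  0.0103] z 0.010478295606433978 F [-1.4253  1.437   0.3437] q [ 0.6044  1.3426 -1.2445  2.3758  2.2108  1.3928 -0.4436]
[(304, 252), (307, 252), (310, 252), (313, 253), (316, 252), (319, 253), (322, 253), (325, 253), (328, 253), (331, 253), (334, 253), (337, 253), (340, 253), (343, 249)]
240 [109 111 115  83  83 100 101  98 102 103 100 102 103 103] [103 106 105 104  99 151 198 203 200 200 199 201 201 199]
244 [119 120 122  96  87  98 100 100 100  99 101  99 101 100] [100 100  98  97  90 148 196 204 200 201 199 200 201 200]
312 [ 99 100  98 100 100  98  97  92  88  82 167 208 200 199]
330 [ 95  95  95  96  96  95  94  93  86  77 168 209 201 198]
342 [ 90  89  92  99 102 105 100 102  93 115 180 204 199 200]
```

View pics/e.png

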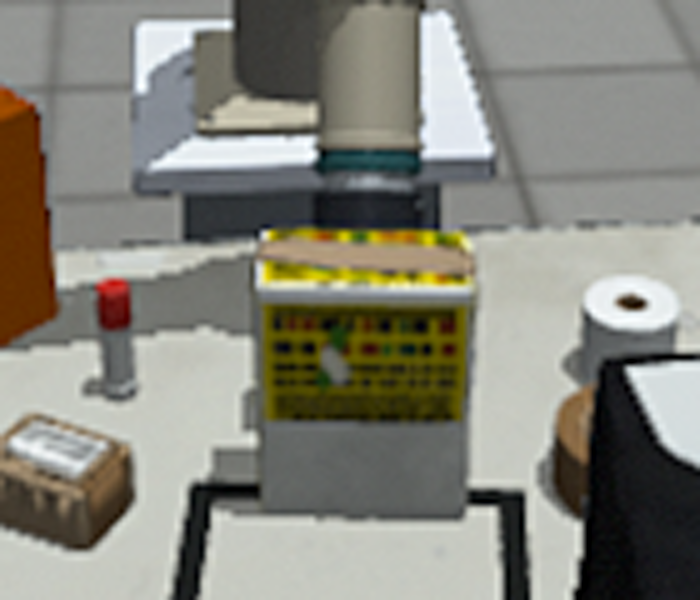

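Picture e shows the carton upright with its foot edge from about (262,514) to (466,518), just past the strip, and now better centred.

```bash
python3 - <<'E'
from h import *
S=cams.grab_frame("side")
print(out(onz(S,[(342.9,253.4),(301.3,252.9)],0)))
go(-.11,.01,.06,.3);go(-.10,.006,.155,.15)
E
```

```text
[[ 0.0168  0.0777]
 [ 0.0163 -0.0599]]
4.45 goal [0.5091 0.0093 0.06  ] rot [-0.0028  0.2831 -0.0047] shift [ 0.0248  0.0001 -0.0753]
4.45 goal [0.5187 0.0043 0.155 ] rot [-0.0024  0.4331 -0.0049] shift [-0.0359 -0.0039 -0.1491]
```

Scaled: -0.08 m / 0.4 = -0.2, -0.07 m / 0.4 = -0.175, 0.28 rad / 2 = 0.14.

jog_arm --rows '[[[0, 0.015, 0, 0.03, 0, -0.02, 0.085], [0, 0.04, 0, 0.065, 0, -0.045, 0.085], [0, 0.09, 0, 0.1, 0, -0.1, 0.085], [0, 0.14, 0, 0.0875, 0, -0.175, 0.085], [0, 0.14, 0, 0.0875, 0, -0.2, 0.085]]]'

```text
time_s: 5.08
tcp_pos: [0.4993, 0.011, 0.061]
tool_rot: [0.052, 0.987, -0.008, 0.153]
force: [0.5, -1.2, -0.2]
grip_width: 0.0849
grasp_force: 0.0
```

```bash
python3 -c "
from h import *
here();go(-.095,.006,.13,.15)"; python3 n.py
```

```text
t 5.075 outline [-0.1199  0.0108] z 0.060983214816069636 F [ 0.4696 -1.1876 -0.2352] q [ 0.61    1.0315 -1.2243  2.3304  1.7203  1.0295 -0.2878]
5.075 goal [0.5237 0.0038 0.13  ] rot [-0.0014  0.1574 -0.0048] shift [-0.0447 -0.0047 -0.0582]
240 [110 110 116  83  83 102 103 101 102 104 104 103 104 104] [105 105 107 106  99 154 199 205 203 202 202 201 202 200]
244 [120 121 124  97  89 101 101 100 100 101 101 101 102 101] [102 101 100  99  90 150 198 205 200 202 201 202 200 199]
312 [102 101 100 100 101  98  97  93  89  82 167 208 202 201]
330 [ 96  96  96  96  95  96  95  95  87  81 169 209 203 200]
342 [ 90  91  94  99 104 106 101 102  95 117 182 204 201 200]
```

The carton stands free and hasn't moved. Next I raise the gripper for the tipping push.

Scaled: -0.058 m / 0.4 = -0.145, -0.002 m / 0.4 = -0.005, 0.16 rad / 2 = 0.08.

jog_arm --rows '[[[0, 0.015, 0, 0, 0, -0.075, 0.085], [0, 0.04, 0, -0.025, 0, -0.125, 0.085], [0, 0.065, 0, -0.0625, 0, -0.1425, 0.085], [0, 0.08, -0.0025, -0.1125, -0.005, -0.145, 0.085], [0, 0.08, -0.0025, -0.1125, -0.005, -0.145, 0.085]]]'

```text
time_s: 5.75
tcp_pos: [0.523, 0.0058, 0.1259]
tool_rot: [0.05, 0.996, -0.004, 0.071]
force: [-0.4, 0.2, 0.6]
grip_width: 0.085
grasp_force: 0.0
```

```bash
python3 -c "
from h import *
here();go(-.065,.009,.13,.15);go(.01,.009,.13,.15)"; python3 n.py|tail -3
```

```text
t 5.75 outline [-0.0958  0.008 ] z 0.12594923344543124 F [-0.3563  0.2158  0.6195] q [ 0.6471  0.876  -1.2093  2.0818  1.2013  0.9495  0.2387]
5.75 goal [0.5538 0.0038 0.13  ] rot [-0.0013 -0.0085 -0.0003] shift [-0.0311  0.001   0.0003]
5.75 goal [ 0.6284 -0.0036  0.13  ] rot [-0.0013 -0.0085 -0.0003] shift [-0.1053  0.0011  0.0109]
312 [102 100 101 101 102  98  99  95  89  83 168 210 202 201]
330 [ 97  96  96  97  97  97  97  92  89  80 169 212 203 202]
342 [ 91  91  93  98 104 106 101 102  96 117 183 206 203 202]
```

Scaled: -0.057 m / 0.4 = -0.1425, -0.047 m / 0.4 = -0.1175.

jog_arm --rows '[[[0, 0, 0, -0.0375, 0, -0.0125, 0.085], [0, 0, 0, -0.0675, 0, -0.015, 0.085], [0, 0, 0, -0.0925, 0, -0.01, 0.085], [0, 0, 0, -0.1175, 0, -0.0075, 0.085], [0, 0, 0, -0.1425, 0, -0.0025, 0.085]]]'

```text
time_s: 6.42
tcp_pos: [0.5791, 0.001, 0.1357]
tool_rot: [0.049, 0.996, -0.004, 0.071]
force: [-0.9, 0.9, 0.3]
grip_width: 0.0849
grasp_force: 0.4
```

```bash
python3 m.py pics/f.png
```

```text
t 6.425 outline [-0.0396  0.0087] z 0.13572690729130094 F [-0.9287  0.8691  0.3411] q [ 0.6278  0.9114 -1.199   1.9285  1.1503  1.0099  0.3756]
[(304, 255), (307, 255), (310, 255), (313, 255), (316, 255), (319, 255), (322, 255), (325, 255), (328, 255), (331, 255), (334, 255), (337, 254), (340, 254), (343, 249)]
```

View pics/f.png

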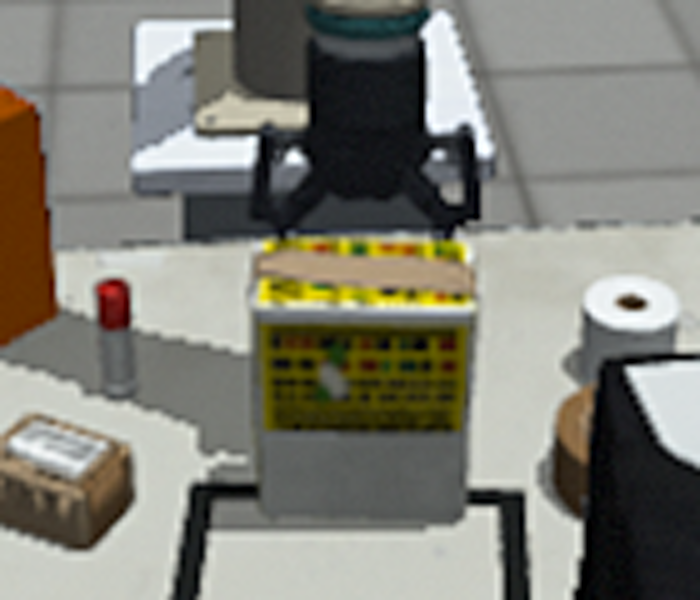

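Picture f shows the carton beginning to lean forward. Its foot edge is still at about (262,518) to (465,522), and the fingers are on its upper back. I keep pushing.

Scaled: -0.05 m / 0.4 = -0.125, -0.04 m / 0.4 = -0.1.

jog_arm --rows '[[[0, 0, 0, -0.025, 0, -0.0025, 0.085], [0, 0, 0, -0.05, 0, -0.0025, 0.085], [0, 0, 0, -0.075, 0, -0.0025, 0.085], [0, 0, 0, -0.1, 0, 0, 0.085], [0, 0, 0, -0.125, 0, 0, 0.085]]]'

```text
time_s: 7.1
tcp_pos: [0.6288, -0.0039, 0.1431]
tool_rot: [0.049, 0.996, -0.004, 0.071]
force: [-0.4, 1.3, 0.0]
grip_width: 0.0849
grasp_force: 0.0
```

```bash
python3 m.py pics/g.png
```

```text
t 7.1 outline [0.0104 0.0088] z 0.14307387047512876 F [-0.3632  1.321   0.0122] q [ 0.6023  0.9493 -1.1923  1.7883  1.1218  1.0691  0.4802]
[(304, 231), (307, 267), (310, 231), (313, 231), (316, 231), (319, 231), (322, 231), (325, 231), (328, 231), (331, 231), (334, 231), (337, 231), (340, 231), (343, 248)]
```

View pics/g.png

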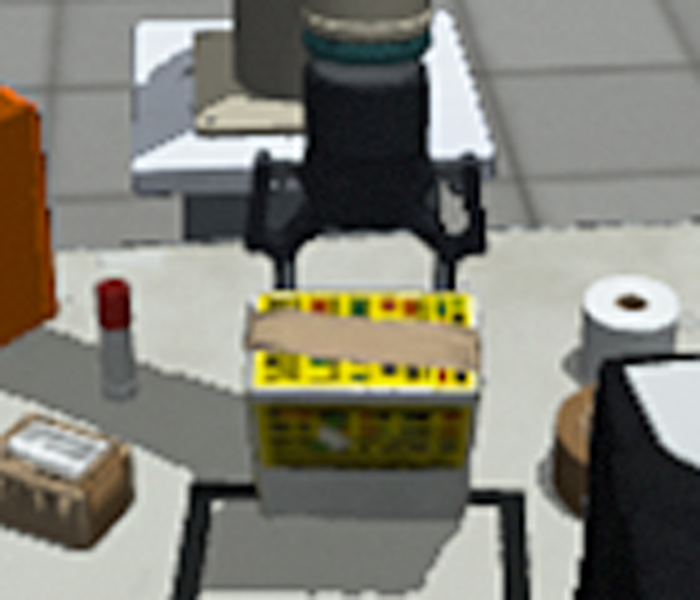

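Picture g shows the carton leaning well forward about a toe that hasn't moved (rows about 515). Finger force is down to zero, so it is going over. I back away and let it fall.

Scaled: 0.08 m / 0.4 = 0.2, -0.05 m / 0.4 = -0.125.

jog_arm --rows '[[[0, 0, 0, -0.005, 0, 0, 0.085], [0, 0, 0, -0.005, 0, 0, 0.085], [0, 0, 0, 0.05, 0, -0.025, 0.085], [0, 0, 0, 0.125, 0, -0.075, 0.085], [0, 0, 0, 0.2, 0, -0.125, 0.085]]]'

```text
time_s: 7.78
tcp_pos: [0.5408, 0.0049, 0.1814]
tool_rot: [0.048, 0.996, -0.004, 0.071]
force: [0.1, -0.8, 0.9]
grip_width: 0.085
grasp_force: 0.0
```

jog_arm --rows '[[[0, 0, 0, 0.025, 0, -0.025, 0.085], [0, 0, 0, 0.025, 0, -0.025, 0.085], [0, 0, 0, 0.025, 0, -0.025, 0.085]]]'

```text
time_s: 8.15
tcp_pos: [0.532, 0.0054, 0.1895]
tool_rot: [0.049, 0.996, -0.004, 0.071]
force: [0.8, -0.0, -0.7]
grip_width: 0.0849
grasp_force: 0.0
```

```bash
python3 - <<'E'
from h import *
here()
a=cams.grab_frame("side")["img"][190:315,250:390];b=cams.grab_frame("top")["img"][105:230,260:400]
cv2.imwrite("pics/h.png",np.hstack([cv2.resize(x,None,fx=2.8,fy=4,interpolation=2) for x in(a,b)])[:,:,::-1])
E
```

```text
t 8.15 outline [-0.0869  0.0084] z 0.18948632163803197 F [ 0.827  -0.0146 -0.7051] q [ 0.6705  0.748  -1.2139  2.0036  0.9973  0.956   0.4258]
```

View pics/h.png

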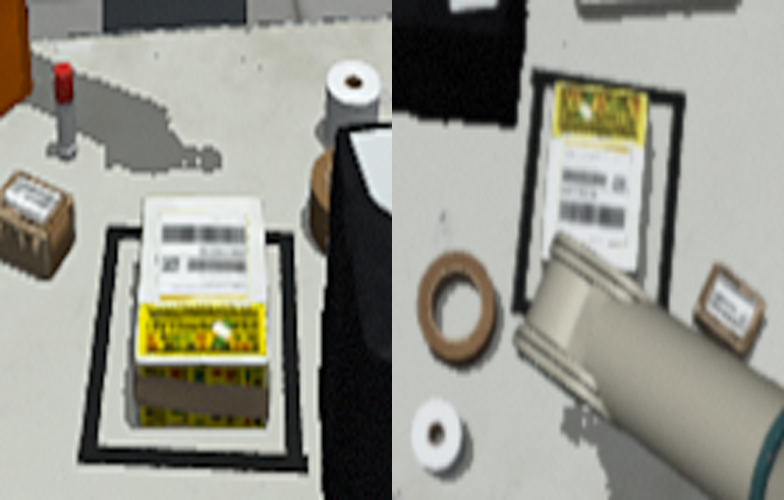

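Picture h shows the carton lying flat. Its far lower edge is at about (137–268, 427) in the left half, inside the tape on the sides that can be seen. I check the numbers before handing in.

```bash
python3 - <<'E'
from h import *
S=cams.grab_frame("side")
f=lambda l:(np.array(l)+.5)/[2.8,4]-.5+[250,190]
print("far foot",out(onz(S,f([(268,426),(140,427)]),0)))
print("tape far inner",out(onz(S,f([(288,458),(97,453)]),0)), "side view near top edge z=.072",out(onz(S,f([(265,199),(144,197)]),.072)))
E
```

```text
far foot [[ 0.2076  0.0769]
 [ 0.2103 -0.0549]]
tape far inner [[ 0.2378  0.0956]
 [ 0.2356 -0.097 ]] side view near top edge z=.072 [[ 0.0343  0.0788]
 [ 0.0338 -0.0582]]
```

```bash
python3 -c "
from cell import ctrl
print(ctrl.close_job())"
```

```text
the job is handed in; nothing more can be done
None
```

The carton was pushed upright until its foot was about 16 mm past the near strip, stood there, then was tipped forward; it lies flat inside the outline, at least about 15 mm clear of the tape by the camera measurements, with no bystander seen to move, and the job is handed in (one early approach move, out of the arm's reach, hit the carton sooner than planned but left it upright).

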